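# Gap a weld sample with a spacer block and hold it flush

### The arm

A 7-joint arm with a two-finger parallel gripper is mounted at the origin on the work surface; the furniture and walls round the work are solid. World frame = base frame: x ahead of the robot, y to its left, z up, the work surface at z = 0. Lengths are in m, angles in rad, forces in N, time in s.
With the tool pointing down it reaches from about 0.4 to 0.925 m from the base axis. Payload 5.6 kg.
Tool frame: the origin (TCP) lies midway between the tips of the shut fingers; the grasp point (between the pads) lies 19 mm behind it (manip.hold_point_z is the z of the grasp point in the tool frame, in m); z points along the fingers, y is the line along which they close (so a half turn about z gives the same grasp; the last joint's range is limited). The gripper opens to 85 mm and grips with 20 to 120 N. Pads are 22 mm wide; open, the fingers measure 114 mm over their backs; the gripper's body (76 mm by 85 mm) begins 54 mm behind the grasp point. The pads swing forward as they close: fully open they stand 13 mm farther back than shut.
Start: joints at [1.243, 0.468, -0.012, 1.603, 0.006, 1.071, -0.056], TCP at [0.183, -0.624, 0.231] pointing down, gripper open.
Joint ranges: [-2.53, 2.53], [-0.31, 2.02], [-1.57, 1.55], [0.28, 2.44], [-1.29, 4.43], [0.15, 1.84], [-2.92, 2.92]. Speed limits (rad/s): [2.57, 2.57, 3.14, 3.14, 3.14, 3.14, 3.14].

### API

Orientations are given as a 3x3 rotation matrix whose columns are the frame's x, y, z axes.
In Python, from bench import manip, eyes, ticket gives the robot as it stands.
- The arm moves only by the tool servo_tool, never from a script. Its argument "steps" is a list of rows, each a list of 3 entries, a list of its own where there are three numbers: the closure, from 0 (fully open) to 1 (shut), then the shift along the tool's x, y, z in m, then the turn about the tool's z in rad. A call has 1 to 10 rows; each row shifts and turns the commanded pose from where the row before left it, along the tool's axes as they then stand; what a row does not reach is not made up. A row lasts 1/10 s, in which the tool goes at most 50 mm and 8.59 degrees, less where a joint would pass 70% of its speed; a pose out of reach is approached as far as the arm can. A call with a gripper value outside its range is refused whole. The fingers move at their own pace and stop on an object; "newtons" is the grip in N (left out, the last holds). Time passes only in rows, so rows that do not move let the fingers close. It gives the time, the measured TCP pose, the force, the opening and the grip force at its end, in the units of the state.
- manip.get_state(): the state, without advancing time (a new reading comes with each control period).
- eyes.snapshot(name): name is "scene" or "top" or "wrist"; returns a dict with "image" (384x512x3 uint8, blue, green, red), "fx", "fy", "cx", "cy" (pixels), "dist_coeffs" ([k1, k2, p1, p2, k3] as OpenCV has them; the pictures are not rectified), "rvec" (rotation vector, rad) and "tvec" (3), from world to camera coordinates, as OpenCV has them; the wrist camera has in their place "hand_eye" (4x4, takes a point from camera to tool coordinates, whose origin is the TCP and whose axes are the flange's). Camera axes: x right, y down, z forward; pixel columns grow to the right and rows downward; lengths in m; the calibration is good to about 2 mm. A picture is of the moment at which its call begins: read the wrist's pose just before it. There is no depth.
- ticket.finish_job(): hands the job in; it is judged then, once.
The state is a dict: "t": time; "joint_pos": joint angles; "joint_vel": joint speeds; "joint_torque": joint torques, N m; "ee_pos": TCP position; "tool_rot": TCP orientation; "contact_force": force on the tool from outside, world axes, zero at the start; "ft_torque": the same for the moment, N m; "grip_width": finger opening in m; "finger_force": force on a finger pad.
Only numpy, scipy, OpenCV 4.12 (cv2) and the standard library are available. Lean on these libraries where they do the work, as an engineer would, in place of code of your own. Each camera call takes 0.05 s, during which the arm holds its last target. There are 200 camera calls.

### The job

Each of the two nests has a weld sample lying loose in front of its back rail, but only one of them leaves a gap wide enough for the steel spacer block. Stand the spacer in that wide gap, upright on the nest's floor with its broad faces along the rail, and let go of it; leave the other nest's sample and the things lying around alone. Then push the sample towards the rail until rail, spacer and sample sit flush together, and finish while still holding the sample pressed firmly against the spacer: do not back away.

Things in the scene. Friction and masses are not known exactly. Their poses are not given: they have to be found in the camera images.
- nest_p: fixed metal nest, base 150 (x) x 90 (y) x 10 mm; origin: centre of its underside. Dark back rail across the +x end: front face at x = +50, top at z = 36 mm. Low side guides: inner faces y = +-30, tops z = 16 mm. Floor z = 10 mm. +x points away from the robot within 0.3 rad; pushing along +x presses the sample towards the rail. Either nest may stand left or right
- nest_q: the other nest, same shape, sizes and axes as nest_p
- sample_p: loose weld sample on the floor of nest_p: flat rounded plastic box, 51 x 51 x 19 mm high, about 60 g; origin: centre of its underside; x along the nest's x (within 0.06 rad). Gap from it to the rail: 25 to 31 mm in one nest, 7 to 13 mm in the other; find out which is which
- sample_q: loose weld sample lying on the floor of nest_q, same shape, sizes and axes as sample_p
- spacer: loose steel block standing upright on the bench right of the nests: 18 mm thick (x), 50 broad (y), 70 high (z), about 150 g, grip grooves high on its broad faces; origin: centre of its underside; yaw within 0.5 rad. Grip it across the 18 mm, 40 mm or more above its foot, to stay clear of rail and sample in the nest
- screwdriver: bystander: yellow-handled screwdriver, 160 mm long, lying beyond the nests; leave alone
- grease_pot: bystander: small round pot with a screw lid, 56 mm across, 44 mm high, beyond the nests; leave alone
- tape_roll: bystander: roll of clear tape 80 mm across, 24 mm high, lying flat at the far right; leave alone
Things that resemble listed ones, but are neither listed nor needed, are in the scene too. Leave any brown look-alike of the sample_p alone.

How it is judged:
On the way:
1. the spacer stands in the wide gap on the nest's floor, upright, let go (x of spacer in the frame of nest_p between 0.022 and 0.044 m and y of spacer in the frame of nest_p between -0.012 and 0.012 m and z of spacer in the frame of nest_p below 0.0135 m and angle between spacer's own z axis and vertical below 0.3 rad and contact force between each of the arm, the fingers and spacer below 0.3 N), for 0.2 s.
At the end, for the whole second after the job is handed in: In the wide-gap nest the spacer stands on the floor, untouched, against the rail (2.5 mm), the sample flat against it (2.5 mm), both square and upright (0.06 rad); the robot presses sample against spacer, over 2 N, for the last second. The other sample moved under 5 mm (x of spacer in the frame of nest_p between 0.0385 and 0.0435 m and y of spacer in the frame of nest_p between -0.012 and 0.012 m and z of spacer in the frame of nest_p between 0.007 and 0.0125 m and angle between each of spacer, sample_p's own z axis and vertical below 0.06 rad and angle between the x axis of each of spacer, sample_p and the x axis of nest_p, either way round below 0.06 rad and x of sample_p in the frame of nest_p between 0.004 and 0.0095 m and z of sample_p in the frame of nest_p below 0.0125 m and contact force between sample_p and spacer above 2 N and contact force between any of the fingers, the arm and sample_p above 2 N and contact force between each of the fingers, the arm and spacer below 0.3 N and distance of sample_q from where it was at the start of the episode below 0.005 m); the arm keeps its last pose, push and grip.
It fails at once if the sample of the narrow nest is pushed about (distance of sample_q from where it was at the start of the episode above 0.006 m).
It fails at once if a bystander is disturbed (distance of any of screwdriver, grease_pot, tape_roll from where it was at the start of the episode above 0.03 m).
It also fails if it takes over 48 s, if anything falls off the work surface, if the arm or the gripper's body presses on something with over 40 N, if the wrist force passes 120 N, or if a joint passes its speed limit or range.

## Working session

There is one attempt and no reset: what is moved stays moved. The work goes in short steps, Python scripts to look and compute and a tool call to move; the robot and the scene stay as the last step left them, time stands still between calls to the robot, and variables do not carry over. Pictures are saved under pics/ and viewed, at most 10 in all, crops included, and the job is handed in when it is done.

Besides the shell and the picture viewer there is one more tool, called after "Request:" as a command line: name --argument value ..., lists and objects as JSON in quotes. servo_tool: Moves the arm, as the interface text tells. Its arguments: {"type":"object","properties":{"steps":{"type":"array"},"newtons":{"type":"number"}},"required":["steps"]}

```bash
mkdir -p pics
cat > h.py <<'E'
import numpy as np, cv2
from bench import manip, eyes, ticket
def cam(s):
    K=np.array([[s["fx"],0,s["cx"]],[0,s["fy"],s["cy"]],[0,0,1.]]);return K,np.array(s["dist_coeffs"],float)
def ray(s,px,z,st=None):
    K,d=cam(s);p=cv2.undistortPoints(np.array(px,float).reshape(-1,1,2),K,d).reshape(-1,2)
    r=np.c_[p,np.ones(len(p))]
    if "hand_eye" in s:
        H=np.array(s["hand_eye"]);R=np.array(st["tool_rot"]);o=R@H[:3,3]+np.array(st["ee_pos"]);D=r@(R@H[:3,:3]).T
    else:
        R=cv2.Rodrigues(np.array(s["rvec"],float))[0];o=-R.T@np.array(s["tvec"],float).ravel();D=r@R
    z=np.broadcast_to(z,len(p));return o+D*((z-o[2])/D[:,2])[:,None]
E
python3 - <<'E'
from h import *
import pickle
st=manip.get_state();print(st,manip.hold_point_z)
for n in("top","scene","wrist"):
    s=eyes.snapshot(n);pickle.dump((s,st),open(n+"0.pkl","wb"))
    print(n,s["fx"],s.get("tvec"),s.get("hand_eye"))
    cv2.imwrite(f"pics/{n}0.png",cv2.resize(s["image"],(800,600),interpolation=cv2.INTER_CUBIC))
E
```

```text
{'t': 0.0, 'joint_pos': array([ 1.24299421,  0.46838735, -0.0116332 ,  1.60365567,  0.00600151,
        1.07142028, -0.0563138 ]), 'joint_vel': array([ 0.00025249, -0.00057214, -0.00012307,  0.00026861, -0.00066475,
        0.00108265,  0.00023488]), 'joint_torque': array([-1.11179725e-04, -5.32378614e+01,  2.18194700e-02, -2.51300365e+01,
        1.15228083e-02,  7.85899465e-03, -3.61975128e-05]), 'ee_pos': array([ 0.18241563, -0.62327149,  0.23031849]), 'tool_rot': array([[ 9.59731212e-01,  2.80919224e-01, -6.25035626e-04],
       [ 2.80919896e-01, -9.59729666e-01,  1.72620621e-03],
       [-1.14940724e-04, -1.83227892e-03, -9.99998315e-01]]), 'contact_force': array([-0.27775889, -0.1902946 , -0.41876958]), 'ft_torque': array([-0.02757753, -0.01186888,  0.02151962]), 'finger_force': 0.0, 'grip_width': 0.08496996170339251} -0.0187
top 412.1842952035543 [0.02775615 0.63408769 0.8789746 ] None
scene 396.3608007965947 [-0.38848236  0.39014881  0.67316474] None
wrist 343.0816183383755 None [[-9.84981121e-04 -9.65332194e-01 -2.61022574e-01  6.60731893e-02]
 [ 9.99998897e-01 -1.24107779e-03  8.16298414e-04  1.08742674e-03]
 [-1.11194846e-03 -2.61021482e-01  9.65332352e-01 -1.42523026e-01]
 [ 0.00000000e+00  0.00000000e+00  0.00000000e+00  1.00000000e+00]]
```

View pics/top0.png

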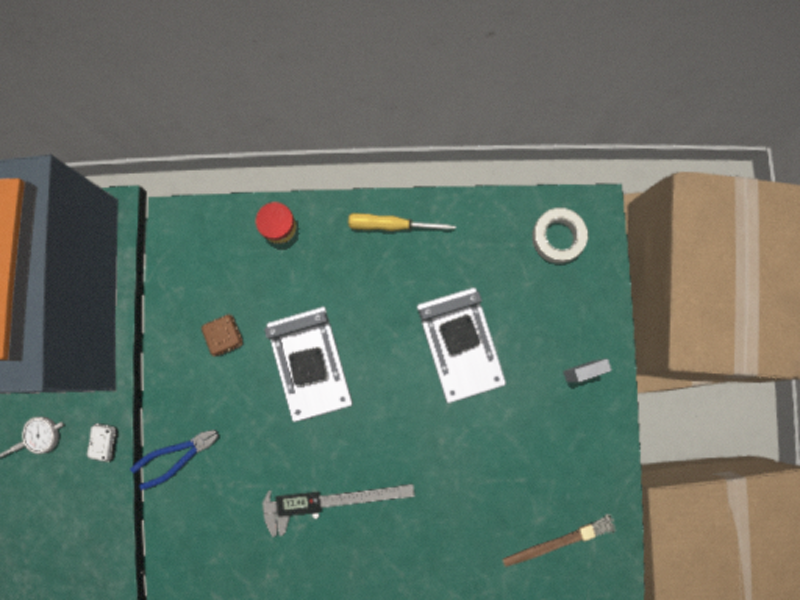

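View pics/scene0.png

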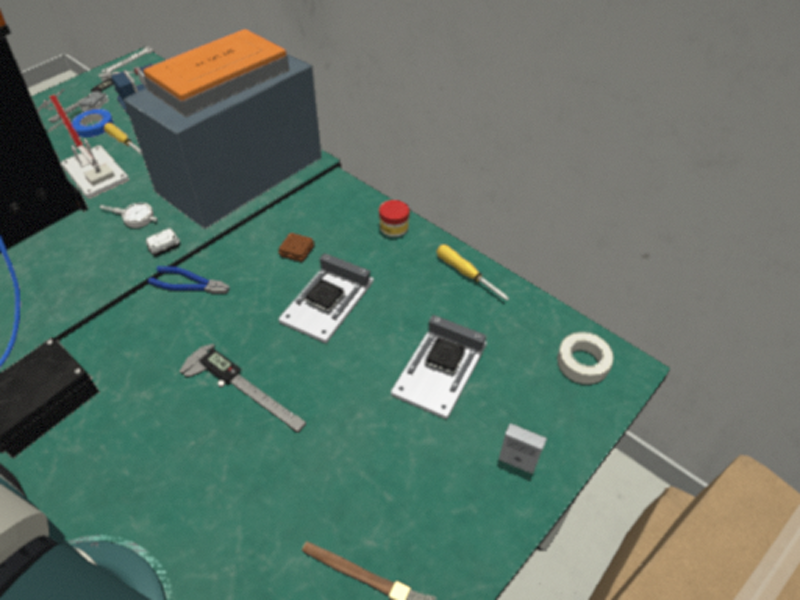

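The left nest's gap looks wide and the right one's narrow; the spacer stands at about (588,372) in the top picture, right of the nests. I'll enlarge all three.

Run:
```python
from h import *
import pickle
s,_=pickle.load(open("top0.pkl","rb"));im=s["image"]
f=lambda x,y,w,h:cv2.resize(im[y:y+h,x:x+w],None,fx=6,fy=6,interpolation=cv2.INTER_CUBIC)
A=f(165,190,66,84);B=f(262,180,66,84)
o=np.hstack([A,B]);print(o.shape)
C=f(355,222,50,34)
o2=np.zeros((600,792,3),np.uint8);o2[:504,:792]=o
cv2.imwrite("pics/c1.png",o2[:504]);cv2.imwrite("pics/c2.png",cv2.resize(C,None,fx=2,fy=2))
for p in ([588,372],[298,321],[449,303]): print(ray(s,[[p[0]*.64,p[1]*.64]],0.0))
```

```text
(504, 792, 3)
[[ 0.52959312 -0.25570711  0.        ]]
[[0.61784256 0.1748735  0.        ]]
[[ 0.63892375 -0.05102322  0.        ]]
```

View pics/c1.png

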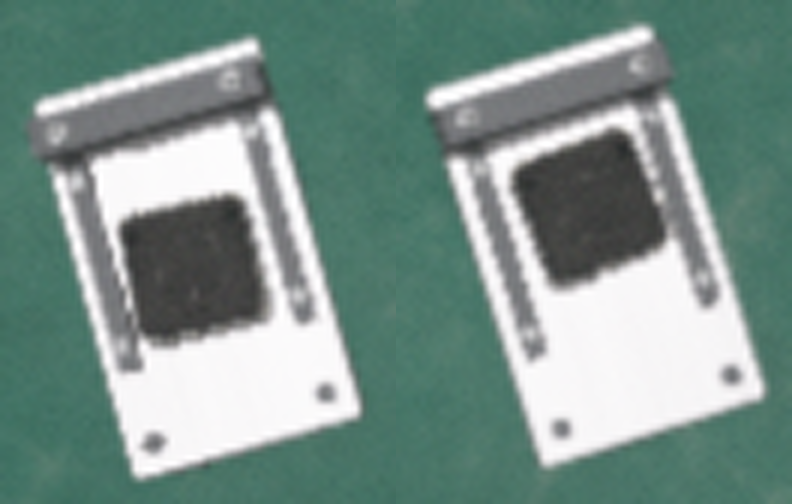

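View pics/c2.png

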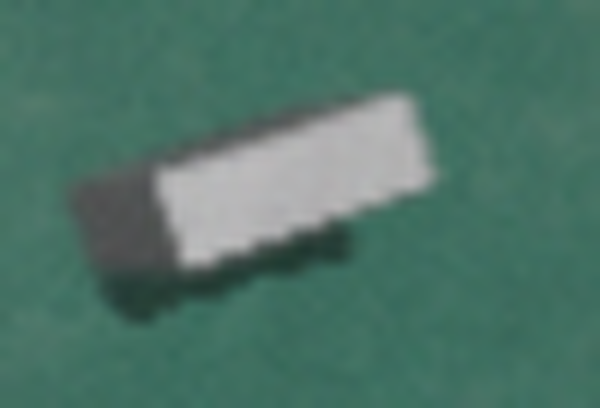

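c1: the left nest's gap (between y≈155 and 200 at crop 6x) is the wide one, its base corners at (137,478), (361,415), (258,38), (35,105). c2: the spacer's top corners are at (155,172), (408,92), (437,180), (182,268).

```bash
cat >> h.py <<'E'
def fit(P,M):  # 2D rigid fit world=R(yaw)M+t
    P=np.array(P)[:,:2];M=np.array(M,float);a=P-P.mean(0);b=M-M.mean(0)
    y=np.arctan2((b[:,0]*a[:,1]-b[:,1]*a[:,0]).sum(),(a*b).sum());R=np.array([[np.cos(y),-np.sin(y)],[np.sin(y),np.cos(y)]])
    t=P.mean(0)-R@M.mean(0);return t,y,np.round((P-M@R.T-t)*1e3,1).tolist()
E
python3 - <<'E'
from h import *
import pickle
s,_=pickle.load(open("top0.pkl","rb"))
g=lambda c,k,o:(np.array(c)+.5)/k-.5+o
# order FL(-x,+y) FR(-x,-y) BR BL
print(fit(ray(s,g([(137,478),(361,415),(258,38),(35,105)],6,[165,190]),.01),[(-.075,.045),(-.075,-.045),(.075,-.045),(.075,.045)]))
print(fit(ray(s,g([(146,342),(270,318),(243,195),(120,215)],6,[165,190]),.027),np.array([(-1,1),(-1,-1),(1,-1),(1,1)])*.0245))
print(fit(ray(s,g([(182,268),(437,180),(408,92),(155,172)],12,[355,222]),.07),np.array([(-9,25),(-9,-25),(9,-25),(9,25)])*.001))
print(fit(ray(s,g([(544-396,466),(765-396,400),(653-396,27),(428-396,97)],6,[262,180]),.01),[(-.075,.045),(-.075,-.045),(.075,-.045),(.075,.045)]))
E
```

```text
(array([0.55407383, 0.1584094 ]), np.float64(0.257012578726324), [[1.0, -0.5], [0.2, 0.9], [-0.2, -0.1], [-1.0, -0.4]])
(array([0.54983563, 0.15672151]), np.float64(0.1756956748198421), [[1.0, -1.2], [0.3, 0.3], [-1.7, 1.3], [0.4, -0.4]])
(array([ 0.53218887, -0.24225295]), np.float64(0.2705083641265214), [[-0.0, 0.2], [0.7, 0.3], [-0.6, 0.0], [-0.0, -0.5]])
(array([ 0.57553597, -0.06613846]), np.float64(0.26403729402645965), [[1.4, -0.6], [0.2, 1.2], [-0.1, -0.7], [-1.5, 0.1]])
```

View pics/wrist0.png

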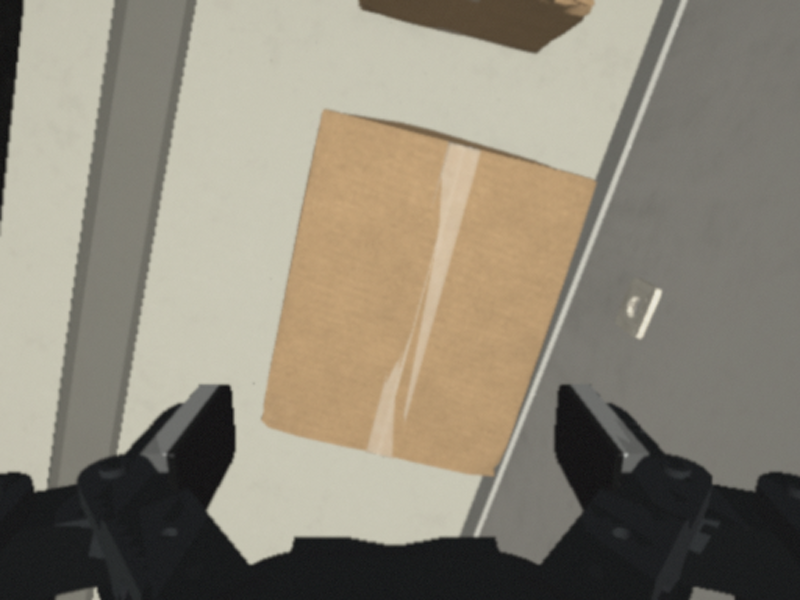

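Run:
```python
from h import *
import pickle
s,_=pickle.load(open("top0.pkl","rb"))
p=np.array([(640,375),(628,205),(645,480),(650,600),(670,172),(800,460)])*.64
print(ray(s,p,0.0).round(3).tolist(),ray(s,p,0.2).round(3).tolist())
```

```text
[[0.522, -0.336, 0.0], [0.785, -0.337, 0.0], [0.365, -0.336, 0.0], [0.183, -0.34, 0.0], [0.839, -0.412, 0.0], [0.377, -0.597, 0.0]] [[0.521, -0.262, 0.2], [0.729, -0.262, 0.2], [0.397, -0.262, 0.2], [0.254, -0.265, 0.2], [0.772, -0.321, 0.2], [0.406, -0.468, 0.2]]
```

The wrist view shows only the cardboard boxes below the start pose, off the bench. I'll go up first, then across towards the spacer.

Request:
servo_tool --steps '[[0,[0,0,-0.05],0],[0,[0.03,-0.02,-0.03],0],[0,[0.04,-0.024,0],0],[0,[0.04,-0.024,0],0],[0,[0.04,-0.024,0],0],[0,[0.04,-0.024,0],0],[0,[0.04,-0.024,0],0],[0,[0.04,-0.024,0],0],[0,[0.04,-0.024,0],0],[0,[0.04,-0.024,0],0]]' --newtons 40

```text
t: 1.15
ee_pos: [0.4598, -0.3205, 0.3113]
tool_rot: [[0.96, 0.281, -0.0], [0.281, -0.96, -0.0], [-0.0, 0.0, -1.0]]
contact_force: [0.9, -0.5, 0.2]
grip_width: 0.0854
finger_force: 0.0
```

Request:
servo_tool --steps '[[0,[0.04,-0.025,0],0],[0,[0,0,0],-0.14],[0,[0,0,0],-0.14],[0,[0,0,0],-0.14],[0,[0,0,0],-0.14],[0,[0,0,0],-0.14],[0,[0,0,0],-0.14],[0,[0,0,0],-0.14],[0,[0,0,0],-0.14],[0,[0,0,0],-0.14]]'

```text
t: 2.15
ee_pos: [0.4901, -0.2868, 0.3109]
tool_rot: [[0.02, 1.0, -0.001], [1.0, -0.02, 0.0], [0.0, -0.001, -1.0]]
contact_force: [-0.0, 0.6, 0.1]
grip_width: 0.085
finger_force: 0.0
```

Request:
servo_tool --steps '[[0,[0,0,0.03],-0.14],[0,[0,0,0.03],-0.14],[0,[0,0,0.02],0],[0,[0,0,0],0]]'

```text
t: 2.55
ee_pos: [0.4882, -0.2861, 0.2281]
tool_rot: [[-0.251, 0.968, -0.006], [0.968, 0.251, 0.003], [0.005, -0.005, -1.0]]
contact_force: [-0.0, 0.2, -0.0]
grip_width: 0.0851
finger_force: 0.0
```

Run:
```python
from h import *
import pickle
st=manip.get_state();s=eyes.snapshot("wrist");pickle.dump((s,st),open("wrist1.pkl","wb"))
cv2.imwrite("pics/wrist1.png",cv2.resize(s["image"],(800,600),interpolation=cv2.INTER_CUBIC))
R=st["tool_rot"];print(st["t"],st["ee_pos"],np.arctan2(R[1,1],R[0,1]),st["joint_pos"].round(2),R.T@(np.array([.532,-.242,.2])-st["ee_pos"]))
```

```text
2.55 [ 0.48820503 -0.28613104  0.22808637] 0.2535253411811778 [ 0.84  0.38 -0.46  1.79  0.19  1.03  0.56] [0.03160304 0.05358985 0.02799585]
```

View pics/wrist1.png

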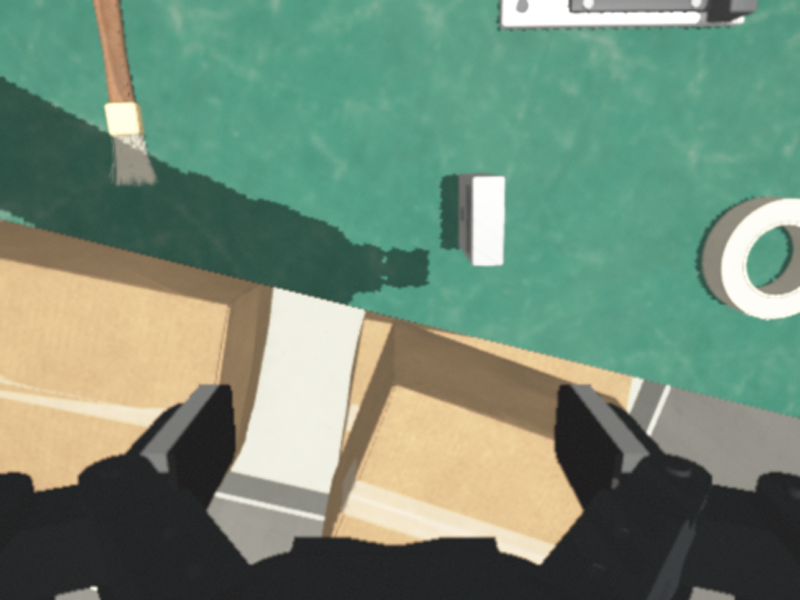

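The spacer's top is at (473,177)–(503,265), square with the image. Computing the correction.

Run:
```python
from h import *
import pickle
s,st=pickle.load(open("wrist1.pkl","rb"))
P=ray(s,np.array([(473,177.5),(504.5,176.5),(503.5,265),(473.5,265)])*.64-.18,.07,st)
t,y,r=fit(P,np.array([(-9,25),(9,25),(9,-25),(-9,-25)])*.001);print(t,y,r)
R=st["tool_rot"];print(R.T@(np.array([*t,.054-.019])-st["ee_pos"]))
```

```text
[ 0.5309309  -0.24342073] 0.2913324440173669 [[0.4, -0.3], [-0.3, -0.7], [-0.4, 0.1], [0.3, 0.9]]
[0.02971142 0.05294175 0.19299331]
```

Request:
servo_tool --steps '[[0,[0.015,0.026,0],-0.03],[0,[0.0156,0.0261,0],0],[0,[0,0,0.04],0],[0,[0,0,0.04],0],[0,[0,0,0.03],0],[0,[0,0,0],0],[0,[0,0,0],0]]'

```text
t: 3.3
ee_pos: [0.5335, -0.2438, 0.1228]
tool_rot: [[-0.28, 0.96, 0.002], [0.96, 0.28, -0.001], [-0.001, 0.001, -1.0]]
contact_force: [0.1, -0.5, -0.3]
grip_width: 0.0854
finger_force: 0.0
```

Run:
```python
from h import *
st=manip.get_state();R=st["tool_rot"];print(st["ee_pos"],R,np.arctan2(R[1,1],R[0,1]),R.T@(np.array([.531,-.243,.035])-st["ee_pos"]))
```

```text
[ 0.53352508 -0.2437556   0.12279973] [[-2.80053837e-01  9.59982930e-01  1.61947540e-03]
 [ 9.59983703e-01  2.80055141e-01 -6.39096694e-04]
 [-1.06706433e-03  1.37568851e-03 -9.99998484e-01]] 0.28385182406760856 [ 0.00152621 -0.00233321  0.08779503]
```

Request:
servo_tool --steps '[[0,[0.0015,-0.002,0.03],0],[0,[0,0,0.03],0],[0,[0,0,0.02],0],[0,[0,0,0.008],0],[0,[0,0,0],0],[1,[0,0,0],0],[1,[0,0,0],0],[1,[0,0,0],0],[1,[0,0,0],0],[1,[0,0,0],0]]' --newtons 50

```text
t: 4.3
ee_pos: [0.5305, -0.2428, 0.0338]
tool_rot: [[-0.28, 0.96, 0.001], [0.96, 0.28, -0.0], [-0.001, 0.001, -1.0]]
contact_force: [-0.3, 0.3, -1.1]
grip_width: 0.0176
finger_force: 48.9
```

Request:
servo_tool --steps '[[1,[0,0,0],0],[1,[0,0,0],0],[1,[0,0,0],0],[1,[0,0,0],0]]'

```text
t: 4.7
ee_pos: [0.5305, -0.2427, 0.0338]
tool_rot: [[-0.28, 0.96, 0.001], [0.96, 0.28, -0.0], [-0.001, 0.001, -1.0]]
contact_force: [-0.3, -0.4, 6.0]
grip_width: 0.0176
finger_force: 49.8
```

Request:
servo_tool --steps '[[1,[0,0,-0.02],0],[1,[0,0,-0.04],0],[1,[0,0,-0.04],0],[1,[0,0,-0.03],0],[1,[0.02,0.009,0],0],[1,[0.035,0.016,0],0],[1,[0.035,0.016,0],0],[1,[0.035,0.016,0],0],[1,[0.035,0.016,0],0],[1,[0.035,0.016,0],0]]'

```text
t: 5.7
ee_pos: [0.5602, -0.0291, 0.1625]
tool_rot: [[-0.28, 0.96, -0.002], [0.96, 0.28, -0.0], [0.0, -0.001, -1.0]]
contact_force: [0.9, -0.1, -1.6]
grip_width: 0.0174
finger_force: 49.2
```

Request:
servo_tool --steps '[[1,[0.035,0.016,0],0],[1,[0.035,0.016,0],0],[1,[0.035,0.016,0],0],[1,[0.035,0.016,0],0],[1,[0.03,0.013,0],0],[1,[0.012,0.006,0],0.027],[1,[0,0,0],0],[1,[0,0,0],0],[1,[0,0,0],0]]'

```text
t: 6.6
ee_pos: [0.5894, 0.1654, 0.1627]
tool_rot: [[-0.252, 0.968, -0.001], [0.968, 0.252, -0.001], [-0.001, -0.001, -1.0]]
contact_force: [0.2, -0.1, -2.3]
grip_width: 0.0174
finger_force: 49.1
```

Run:
```python
from h import *
import pickle
st=manip.get_state();s=eyes.snapshot("wrist");pickle.dump((s,st),open("wrist2.pkl","wb"))
cv2.imwrite("pics/wrist2.png",cv2.resize(s["image"],(800,600),interpolation=cv2.INTER_CUBIC))
R=st["tool_rot"];print(st["t"],st["ee_pos"],R.round(4),np.arctan2(R[1,1],R[0,1]),st["grip_width"])
```

```text
6.6 [0.58944058 0.16537473 0.16269656] [[-0.2524  0.9676 -0.001 ]
 [ 0.9676  0.2524 -0.0015]
 [-0.0012 -0.0014 -1.    ]] 0.25516258492160554 0.017449633062271788
```

View pics/wrist2.png

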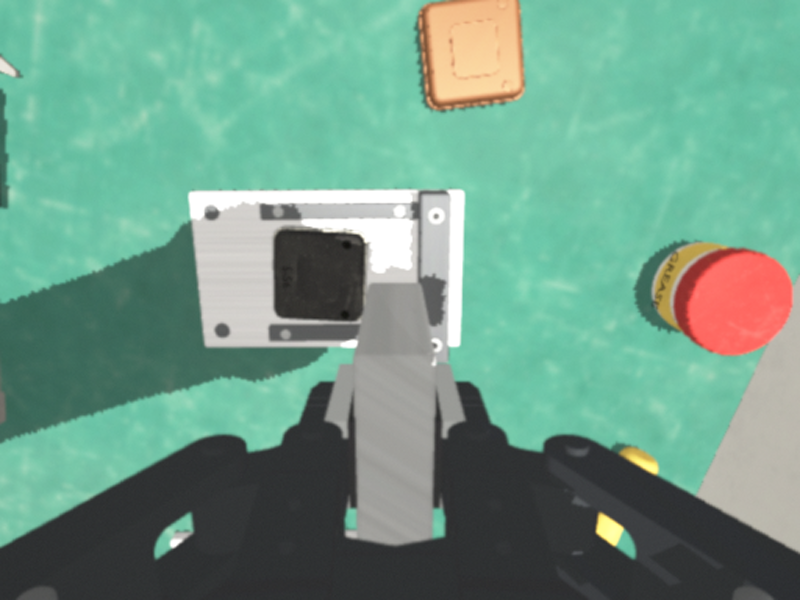

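The left nest's base corners are at (189,192), (465,190), (461,347), (205,347); the rail's front top edge at x≈421; the sample spans (275..366, 229..320); the spacer's foot edge is at (370,283)–(421,283).

Run:
```python
from h import *
import pickle
s,st=pickle.load(open("wrist2.pkl","rb"))
q=lambda a,z:ray(s,np.array(a)*.64-.18,z,st)
t,y,r=fit(q([(189,192),(465,190.5),(461,347),(205,347)],.01),[(-.075,.045),(.075,.045),(.075,-.045),(-.075,-.045)]);print(t,y,r)
L=lambda P:((P[:,:2]-t)@np.array([[np.cos(y),-np.sin(y)],[np.sin(y),np.cos(y)]])).round(4).tolist()
print("rail top front",L(q([(421,193),(418,270)],.036)))
print("sample",L(q([(275,275),(366,240),(364,310),(320,229),(320,320)],.026)))
print("foot",L(q([(370,283),(421,283)],st["ee_pos"][2]-.0338)))
print("tcp",L(np.array([st["ee_pos"]])))
```

```text
[0.55362589 0.1583856 ] 0.257783532109407 [[0.2, -0.3], [-0.3, -0.3], [0.0, 0.1], [0.1, 0.6]]
rail top front [[0.0496, 0.0452], [0.0484, 0.0065]]
sample [[-0.0273, 0.0019], [0.0215, 0.0205], [0.0198, -0.0176], [-0.0023, 0.0263], [-0.0043, -0.0232]]
foot [[0.0282, 0.0215], [0.0454, 0.0215]]
tcp [[0.0364, -0.0024]]
```

Request:
servo_tool --steps '[[1,[0.003,0,0.03],0],[1,[0,0,0.03],0],[1,[0,0,0.02],0],[1,[0,0,0.015],0],[1,[0,0,0.01],0],[1,[0,0,0.007],0],[1,[0,0,0.004],0],[1,[0,0,0],0],[1,[0,0,0],0]]'

```text
t: 7.55
ee_pos: [0.5893, 0.1706, 0.0479]
tool_rot: [[-0.254, 0.967, 0.001], [0.967, 0.254, 0.0], [-0.0, 0.001, -1.0]]
contact_force: [-0.0, -0.5, -1.9]
grip_width: 0.0172
finger_force: 49.1
```

Request:
servo_tool --steps '[[1,[0,0,0.002],0],[1,[0,0,0.001],0],[1,[0,0,0.001],0],[1,[0,0,0],0],[1,[0,0,0],0]]'

```text
t: 8.05
ee_pos: [0.589, 0.1704, 0.0438]
tool_rot: [[-0.254, 0.967, 0.0], [0.967, 0.254, -0.0], [-0.0, 0.0, -1.0]]
contact_force: [-1.4, -1.0, 4.7]
grip_width: 0.0174
finger_force: 49.8
```

Request:
servo_tool --steps '[[0.6,[0,0,0],0],[0.6,[0,0,0],0],[0.5,[0,0,0],0],[0.3,[0,0,0],0],[0.2,[0,0,0],0],[0.2,[0,0,0],0],[0.2,[0,0,-0.02],0],[0.2,[0,0,-0.03],0],[0.2,[0,0,-0.04],0],[0.2,[0,0,-0.04],0]]'

```text
t: 9.05
ee_pos: [0.5883, 0.1703, 0.1742]
tool_rot: [[-0.254, 0.967, -0.001], [0.967, 0.254, -0.0], [0.0, -0.001, -1.0]]
contact_force: [0.8, -0.2, 0.3]
grip_width: 0.0681
finger_force: 0.0
```

Request:
servo_tool --steps '[[1,[-0.001,-0.03,-0.01],0],[1,[0,-0.04,0],0],[1,[0,-0.028,0],0],[1,[0,0,0],0],[1,[0,0,0],0],[1,[0,0,0],0],[1,[0,0,0],0]]'

```text
t: 9.75
ee_pos: [0.4951, 0.1448, 0.1832]
tool_rot: [[-0.254, 0.967, 0.0], [0.967, 0.254, 0.001], [0.001, 0.0, -1.0]]
contact_force: [-0.5, 0.3, -0.9]
grip_width: 0.0002
finger_force: 0.0
```

Run:
```python
from h import *
import pickle
st=manip.get_state();s=eyes.snapshot("wrist");pickle.dump((s,st),open("wrist3.pkl","wb"))
cv2.imwrite("pics/wrist3.png",cv2.resize(s["image"],(800,600),interpolation=cv2.INTER_CUBIC))
R=st["tool_rot"];d=st["ee_pos"][:2]-[.5536,.1584];print(st["t"],st["ee_pos"],np.arctan2(R[1,1],R[0,1]),st["grip_width"],"local",d@[.967,.255],d@[-.255,.967])
```

```text
9.75 [0.4951197  0.14483489 0.18317067] 0.2567889755392177 0.00015619249449329555 local -0.06000954810610449 0.001795018287570285
```

View pics/wrist3.png

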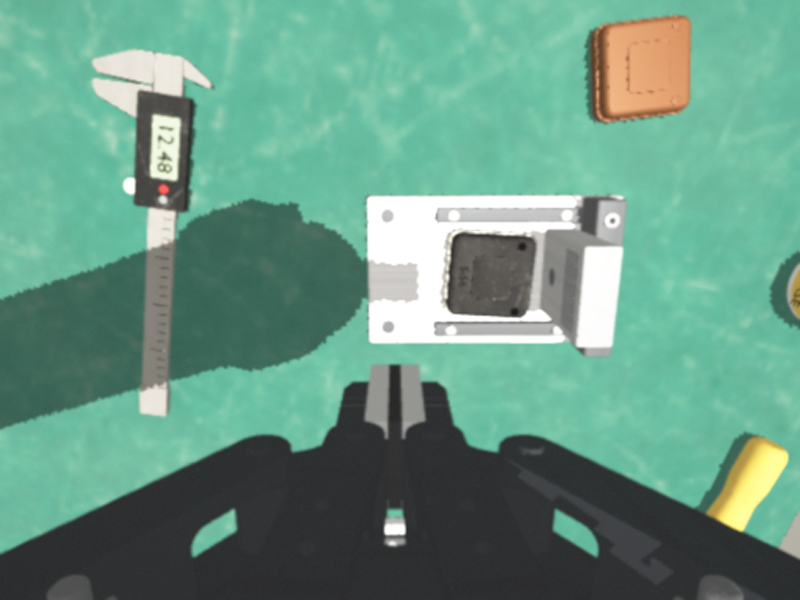

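The spacer stands upright in the gap (its top at (555..620,232..345)), the sample at (447..533,232..316) is untouched, and the shut fingers are behind it. Descending behind the sample.

Request:
servo_tool --steps '[[1,[0,0,0.04],0],[1,[0,0,0.04],0],[1,[0,0,0.04],0],[1,[0,0,0.025],0],[1,[0,0,0.015],0],[1,[0,0,0.005],0],[1,[0,0,0],0],[1,[0,0,0],0]]'

```text
t: 10.6
ee_pos: [0.4953, 0.145, 0.0194]
tool_rot: [[-0.254, 0.967, 0.002], [0.967, 0.254, 0.001], [0.0, 0.002, -1.0]]
contact_force: [-0.3, 0.1, 0.0]
grip_width: 0.0
finger_force: 0.0
```

Request:
servo_tool --steps '[[1,[0,0,0.003],0],[1,[0,0.004,0],0],[1,[0,0.004,0],0],[1,[0,0.004,0],0],[1,[0,0.003,0],0],[1,[0,0.003,0],0],[1,[0,0,0],0]]'

```text
t: 11.3
ee_pos: [0.5121, 0.1492, 0.0152]
tool_rot: [[-0.254, 0.967, 0.0], [0.967, 0.254, 0.0], [0.0, 0.0, -1.0]]
contact_force: [-0.4, 0.5, -0.2]
grip_width: -0.0002
finger_force: 0.0
```

Request:
servo_tool --steps '[[1,[0,0.002,0],0],[1,[0,0.002,0],0],[1,[0,0.001,0],0],[1,[0,0.001,0],0],[1,[0,0,0],0],[1,[0,0,0],0]]'

```text
t: 11.9
ee_pos: [0.5175, 0.1506, 0.0153]
tool_rot: [[-0.254, 0.967, 0.0], [0.967, 0.254, 0.0], [0.0, 0.0, -1.0]]
contact_force: [0.1, 0.2, 0.5]
grip_width: -0.0002
finger_force: 0.0
```

Request:
servo_tool --steps '[[1,[0,0.001,0],0],[1,[0,0.001,0],0],[1,[0,0.001,0],0],[1,[0,0.001,0],0],[1,[0,0,0],0]]'

```text
t: 12.4
ee_pos: [0.5206, 0.1513, 0.0151]
tool_rot: [[-0.254, 0.967, -0.002], [0.967, 0.254, -0.001], [-0.0, -0.002, -1.0]]
contact_force: [-4.5, -1.6, 3.1]
grip_width: 0.0
finger_force: 2.5
```

Request:
servo_tool --steps '[[1,[0,0.001,0],0],[1,[0,0.001,0],0],[1,[0,0,0],0]]'

```text
t: 12.7
ee_pos: [0.5207, 0.1514, 0.015]
tool_rot: [[-0.254, 0.967, -0.005], [0.967, 0.254, -0.003], [-0.001, -0.005, -1.0]]
contact_force: [-9.6, -2.1, 8.6]
grip_width: -0.0001
finger_force: 5.0
```

Run:
```python
from h import *
import pickle
st=manip.get_state();s=eyes.snapshot("top");w=eyes.snapshot("wrist");pickle.dump((s,w,st),open("f.pkl","wb"))
a=cv2.resize(s["image"][185:275,160:240],None,fx=5,fy=5,interpolation=cv2.INTER_CUBIC)
b=cv2.resize(w["image"][60:320,240:480],None,fx=1.6,fy=1.6,interpolation=cv2.INTER_CUBIC)
o=np.zeros((450,400+b.shape[1],3),np.uint8);o[:,:400]=a;o[:b.shape[0],400:]=b
cv2.imwrite("pics/f.png",o);print(o.shape,st["ee_pos"],st["contact_force"])
```

```text
(450, 784, 3) [0.52068174 0.15135906 0.01495573] [-9.63812305 -2.09536069  8.56581239]
```

View pics/f.png

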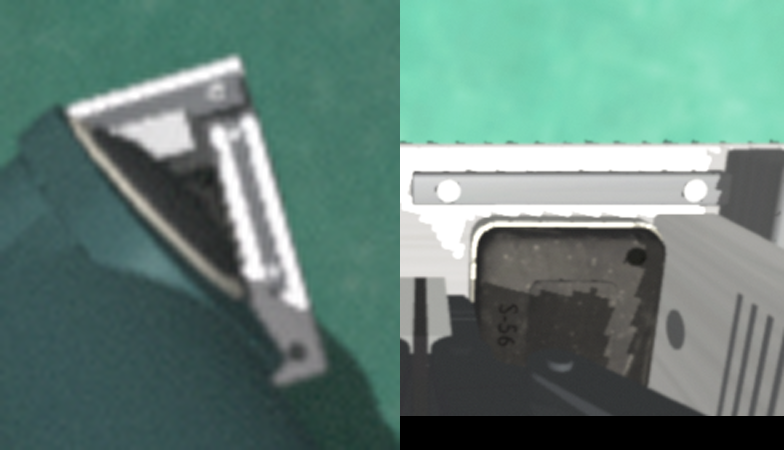

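The wrist crop shows the sample square beside the guide, flush against the spacer (edge at crop x≈664). I'll check numbers in the nest frame.

Run:
```python
from h import *
import pickle
s,w,st=pickle.load(open("f.pkl","rb"))
t=np.array([.5536,.1584]);y=.2575
L=lambda P:((P[:,:2]-t)@np.array([[np.cos(y),-np.sin(y)],[np.sin(y),np.cos(y)]])).round(4).tolist()
q=lambda a,z:L(ray(w,(np.array(a)+.5-[400,0])/1.6-.5+[240,60],z,st))
print("rail",q([(727,150)],.036),"sample back/front",q([(475,260),(664,260),(550,222)],.022))
print("guide ends z16",q([(413,172),(722,172)],.016))
a=lambda p,z:L(ray(s,(np.array(p)+.5)/5-.5+[160,185],z))
print("top spacer +x edge right, -y corner",a([(187,110),(194,150)],.08),"rail top back/front right",a([(240,75),(247,107)],.036))
```

```text
rail [[0.035, 0.0483]] sample back/front [[-0.0192, 0.0172], [0.0304, 0.0172], [-0.0002, 0.0276]]
guide ends z16 [[-0.0354, 0.0395], [0.0457, 0.0395]]
top spacer +x edge right, -y corner [[0.0487, -0.0234], [0.0313, -0.0218]] rail top back/front right [[0.0632, -0.0453], [0.0484, -0.0444]]
```

Request:
servo_tool --steps '[[1,[0,0.001,0],0],[1,[0,0.0005,0],0],[1,[0,0,0],0],[1,[0,0,0],0],[1,[0,0,0],0]]'

```text
t: 13.3
ee_pos: [0.5208, 0.1514, 0.0149]
tool_rot: [[-0.254, 0.967, -0.007], [0.967, 0.254, -0.004], [-0.002, -0.008, -1.0]]
contact_force: [-12.7, -3.5, 12.3]
grip_width: 0.0001
finger_force: 6.9
```

```bash
python3 -c "
from bench import ticket
print(ticket.finish_job())"
```

```text
the job is handed in; nothing more can be done
None
```

The spacer stands in the left nest's wide gap, let go; rail, spacer and sample measured flush to about 1 mm, and the job was handed in with the arm still pressing the sample at about 13 N (no verdict came back).

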